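Re-hang the ring spanner and hang the scraper on the sloped tool board

ROBOT

A 6-joint arm with a two-finger parallel gripper is mounted at the origin on the work surface. World frame = base frame: x ahead of the robot, y to its left, z up, the work surface at z = 0. Lengths are in m, angles in rad, forces in N, time in s.
With the tool pointing down it reaches from about 0.425 to 0.95 m from the base axis. Payload 3.5 kg.
Tool frame: the origin (TCP) lies at the very end of the fingers, on their centre line; the grasp point (between the pads) lies behind it (ctrl.grasp_offset is the z of the grasp point in the tool frame, in m); z points along the fingers, x is the direction in which the jaws open and shut, and the axes are right-handed (so a half turn about z gives the same grasp; the last joint's range is limited). The gripper opens to 85 mm and grips with 20 to 120 N. Pads are 22 mm wide; open, the fingers measure 114 mm over their backs; the gripper's body (76 mm by 85 mm) begins 54 mm behind the grasp point. The pads swing forward as they close: fully open they stand 13 mm farther back than shut.
Start: joints at [-1.456, 0.286, 1.577, -0, 1.279, -0.15], TCP at [0.177, -0.651, 0.231] pointing down, gripper open.
Joint ranges: [-2.77, 2.77], [-0.9, 2.22], [0.21, 2.48], [-1.53, 4.67], [0.24, 2.81], [-2.84, 2.84]. Speed limits (rad/s): [2.79, 2.79, 3.14, 3.14, 3.14, 3.14].

INTERFACE

Orientations are given as a unit quaternion [x, y, z, w].
In Python, from plant import ctrl gives the robot as it stands.
- The arm moves only by the shell command python3 -m jog 'ROWS' [FORCE]. ROWS is JSON, a list of rows, each an object with "grip": the closure, from 0 (fully open) to 1 (shut); "xyz": the shift along the tool's x, y, z in m, a list of three; "dr": the turn, a rotation vector about the tool's x, y, z in rad, a list of three. A call has 1 to 12 rows; each row is the pose to reach, as a shift and turn from the pose commanded when the call began, along the tool's axes at that moment; what a row does not reach only later rows make up. A row lasts 1/12 s, in which the tool goes at most 41.7 mm and 7.16 degrees, less where a joint would pass 70% of its speed; a pose out of reach is approached as far as the arm can. A call with a gripper value outside its range is refused whole. The fingers move at their own pace and stop on an object; FORCE is the grip in N (left out, the last holds). Time passes only in rows, so rows that repeat a pose let the fingers close. It gives the time, the measured TCP pose, the force and the opening at its end, in the units of the state.
- ctrl.get_state(): the state, without advancing time (a new reading comes with each control period).
- ctrl.read_camera(name): name is "scene" or "top" or "wrist"; returns the picture (384x512x3 uint8, red, green, blue); there is no depth.
- ctrl.get_calibration(name): a dict with "mtx" (3x3 intrinsics, pixels), "k1" (the pictures are not rectified: a ray, as slopes to the right and down, at radius r is drawn at 1 + k1 r^2 times it, then the intrinsics apply), "R" (3x3) and "t" (3): a world point X has camera coordinates R X + t; the wrist camera has in their place "hand_eye" (4x4, takes a point from camera to tool coordinates, whose origin is the TCP and whose axes are the tool frame's). Camera axes: x right, y down, z forward; pixel columns grow to the right and rows downward; lengths in m; the calibration is good to about 2 mm. A picture is of the moment at which its call begins: read the wrist's pose just before it. get_calibration takes no time and is no camera call.
- ctrl.sign_off(): hands the job in, once; it reports no verdict.
The state is a dict: "time": time; "qpos": joint angles; "dq": joint speeds; "joint_efforts": joint torques, N m; "eef_pos": TCP position; "tcp_rot": TCP orientation; "contact_force": force on the tool from outside, world axes, zero at the start; "wrist_torque": the same for the moment, N m; "opening": opening from 0.0 (shut) to 1.0 (fully open).
Only numpy, scipy, OpenCV 4.12 (cv2) and the standard library are available. Lean on these libraries where they do the work, as an engineer would, in place of code of your own. Each camera call takes 0.05 s, during which the arm holds its last target.

TASK

On the sloped tool board the ring spanner with the wide eye has been left on a thin peg. Move it to the thick peg, where it belongs, then hang the scraper, which lies on the bench, by its eye on the thin peg that this frees; both must be pushed down their pegs so that they lie flat on the board, and be let go. Leave the brush on its own peg, and do not disturb the two small chokes or the post stand.

Things in the scene. Friction and masses are not known exactly. Their poses are not given: they have to be found in the camera images.
- board: Fixed plywood tool board; its place varies. Slab 270 wide (y), 210 along the slope, 12 mm thick, on feet. Slopes 30 degrees from level, rising along its +x; its face looks up and towards -x (the robot). Origin on the bench straight below the row of peg feet; z up, x level. The face is 105 mm above the origin; from there it runs 165 mm down the slope and 45 mm up.
- peg_thick: Round steel peg, diameter 20, 38 mm long, the last 8 mm tapering to 14 mm; square to the board, so leaning 30 degrees from vertical towards the robot. Empty at the start. Origin: centre of its foot on the board's face; z outwards along the peg, x up the slope, y across the board. Three pegs stand in a row, 68 to 92 mm apart, in varying order.
- peg_thin: Thin round steel peg, diameter 9 mm, 38 mm long, the last 8 mm tapering to 3 mm; origin and axes as peg_thick. The ring spanner hangs on it at the start.
- peg_brush: Second thin steel peg, same size and axes as peg_thin; the brush hangs on it.
- spanner: Ring spanner, 0.08 to 0.17 kg. Black handle x -45 to +35, 16 wide (y), 18 mm high (z 0 to 18); steel ring z 0 to 6, outer diameter 44, eye 28 mm, centred at x = +68 mm on a 12 mm wide strip; flat tail to x = -76 mm, 24 wide at its end. Origin on the flat underside; x along the tool to the eye, z up from the underside. Starts hung on peg_thin, flat on the board, eye up the slope.
- spanner_eye (a point): Centre of the spanner's eye, at the underside (tool x = +68 mm, z = 0).
- scraper: Scraper, 0.055 to 0.11 kg. Same black handle (x -45 to +35, 16 wide, 18 mm high); steel ring z 0 to 6, outer diameter 28, eye 15 mm, centred at x = +68 mm; thin blade to x = -77 mm, 14 wide. Origin on the flat underside; x to the eye, z up. Starts flat on the bench to the right of the board, eye turned up to 50 degrees either side of straight away from the robot.
- scraper_eye (a point): Centre of the scraper's eye, at the underside (tool x = +68 mm, z = 0).
- brush: Brush with the same handle and a 15 mm eye in a 28 mm ring at x = +68 mm, and a wooden block 22 mm wide, 14 mm thick at the tail; hangs on peg_brush. Bystander. Origin and axes as scraper.
- drum_choke: Copper-wound drum choke, diameter 24, 24 mm high, standing on the bench about 55 mm to the left of the scraper. Bystander, 40 g. Origin at the centre of its foot.
- block_choke: Grey square moulded choke, 24 x 24 x 16 mm high, about 55 mm to the right of the scraper. Bystander, 40 g. Origin at the centre of its foot.
- stand: Post stand, loose, 0.9 kg: round base diameter 60, 14 mm high; 12 mm post with a clamp block on top, 207 mm high in all, a thin rod reaching 60 mm to its -y at 195 mm height. Stands between the scraper and the board. Bystander. Origin under the base.
- sample_box: Clear open sample box, fixed, 100 (x) x 130 (y) x 30 mm high, its lid standing open at its +x side, leaning outwards, to 120 mm height. Holds chokes. Beyond the scraper. Origin under the centre of the box.
There are look-alikes about, which are no part of the job. Leave any green or orange look-alike of the spanner alone.

How it is judged:
By the outcome, as a careful person would: the job done as asked, in the order asked, and still so for the second after the job is handed in, with the robot touching nothing.
It also fails if it takes over 64 s, if anything falls off the work surface, if the arm or the gripper's body presses on something with over 40 N, if the wrist force passes 120 N, or if a joint passes its speed limit or range.

## Working session

There is one attempt and no reset: what is moved stays moved. The work goes in short steps, Python scripts to look and compute and a shell command to move; the robot and the scene stay as the last step left them, time stands still between calls to the robot, and variables do not carry over. Pictures are saved under pics/ and viewed, and the job is handed in when it is done.

```bash
ls -la; mkdir -p pics; cat > h.py <<'E'
import numpy as np, cv2
from scipy.spatial.transform import Rotation as Ro
from plant import ctrl
def cal(name, st=None):
    c=ctrl.get_calibration(name); K=np.array(c["mtx"]);k1=c["k1"]
    if name=="wrist":
        st=st or ctrl.get_state()
        T=np.eye(4);T[:3,:3]=Ro.from_quat(st["tcp_rot"]).as_matrix();T[:3,3]=st["eef_pos"]
        M=np.linalg.inv(T@np.array(c["hand_eye"]))
        return K,k1,M[:3,:3],M[:3,3]
    return K,k1,np.array(c["R"]),np.array(c["t"])
def ray(C,uv):
    K,k1,R,t=C
    d=np.array([(uv[0]-K[0,2])/K[0,0],(uv[1]-K[1,2])/K[1,1]])
    s=d.copy()
    for _ in range(20): s=d/(1+k1*(s@s))
    v=R.T@np.array([s[0],s[1],1.]); return -R.T@t, v/np.linalg.norm(v)
def proj(C,X):
    K,k1,R,t=C; p=R@np.asarray(X,float)+t; s=p[:2]/p[2]; s=s*(1+k1*(s@s))
    return np.array([K[0,0]*s[0]+K[0,2],K[1,1]*s[1]+K[1,2]])
def plane(C,uv,p0,n=(0,0,1)):
    o,v=ray(C,uv); n=np.array(n,float); return o+v*(((np.array(p0)-o)@n)/(v@n))
def tri(obs):
    A=np.zeros((3,3));b=np.zeros(3);rs=[ray(C,uv) for C,uv in obs]
    for o,v in rs:
        P=np.eye(3)-np.outer(v,v);A+=P;b+=P@o
    X=np.linalg.solve(A,b); return X,[np.linalg.norm((np.eye(3)-np.outer(v,v))@(X-o)) for o,v in rs]
def snap(name,fn):
    im=ctrl.read_camera(name); cv2.imwrite("pics/"+fn+".png",im[:,:,::-1]); return im
def crop(src,fn,x0,y0,x1,y1,f):
    im=cv2.imread("pics/"+src+".png")[y0:y1,x0:x1]
    cv2.imwrite("pics/"+fn+".png",cv2.resize(im,None,fx=f,fy=f,interpolation=cv2.INTER_CUBIC))
E
python3 - <<'E'
from h import *
st=ctrl.get_state();print({k:np.round(v,4) for k,v in st.items()}, ctrl.grasp_offset)
for n in("scene","top","wrist"): snap(n,n+"0")
for n in("scene","top"):
    C=cal(n);print(n,C[0].round(1).tolist(),C[1],(-C[2].T@C[3]).round(3))
print(np.round(ctrl.get_calibration("wrist")["hand_eye"],3))
E
```

```text
total 12
drwxr-xr-x  3 agent agent 4096 Dec  6 22:24 .
drwxr-xr-x 23 root  root  4096 Dec  6 22:24 ..
drwxr-xr-x  2 agent agent 4096 Dec  6 22:24 pics
{'time': np.float64(0.0), 'qpos': array([-1.456 ,  0.2872,  1.5782, -0.    ,  1.2786, -0.15  ]), 'dq': array([-0.0007,  0.0011,  0.0001, -0.0017, -0.001 ,  0.0012]), 'joint_efforts': array([-7.00000e-04, -4.05983e+01, -2.92629e+01, -3.00000e-04,
        5.80000e-03,  0.00000e+00]), 'eef_pos': array([ 0.1766, -0.6508,  0.2299]), 'tcp_rot': array([ 0.7943, -0.6076, -0.0008, -0.0008]), 'contact_force': array([ 0.3057,  0.5098, -0.5424]), 'wrist_torque': array([-0.0148, -0.0095, -0.0313]), 'opening': np.float64(0.999)} -0.0187
scene [[414.9, 0.0, 251.3], [0.0, 414.9, 194.3], [0.0, 0.0, 1.0]] -0.008432320261053023 [ 0.897 -0.623  0.568]
top [[415.9, 0.0, 264.2], [0.0, 415.9, 189.1], [0.0, 0.0, 1.0]] 0.015892748601781602 [ 0.473 -0.004  0.95 ]
[[ 1.    -0.    -0.002  0.   ]
 [ 0.001  0.963  0.27  -0.069]
 [ 0.002 -0.27   0.963 -0.143]
 [ 0.     0.     0.     1.   ]]
```

View pics/scene0.png

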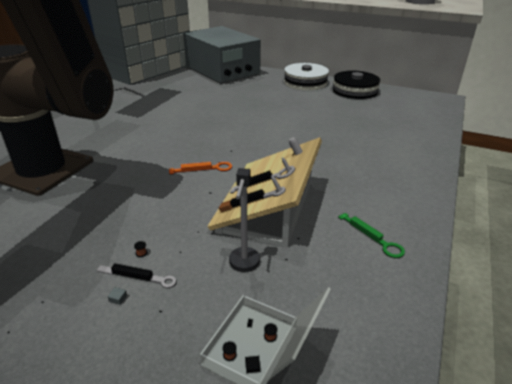

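View pics/top0.png

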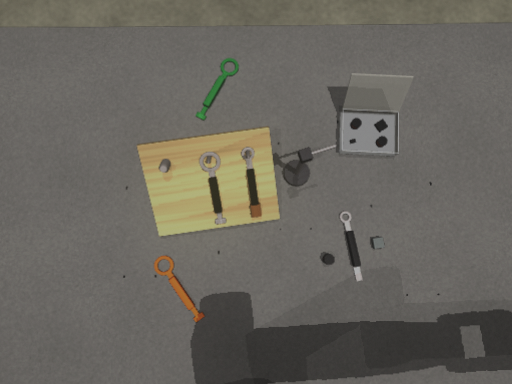

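View pics/wrist0.png

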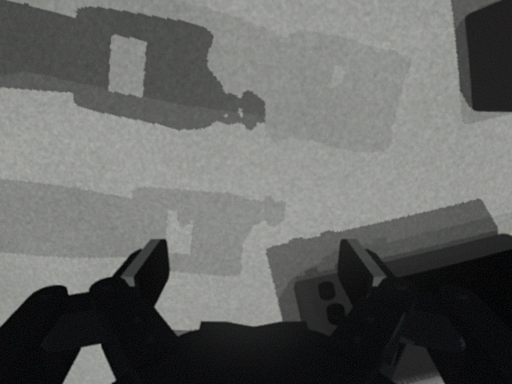

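```bash
python3 - <<'E'
from h import *
crop("top0","top0b",130,120,290,245,5)
crop("scene0","scene0b",200,130,330,250,6)
crop("top0","top0c",290,130,410,290,3.7)
E
```

```text
(no output)
```

View pics/top0b.png

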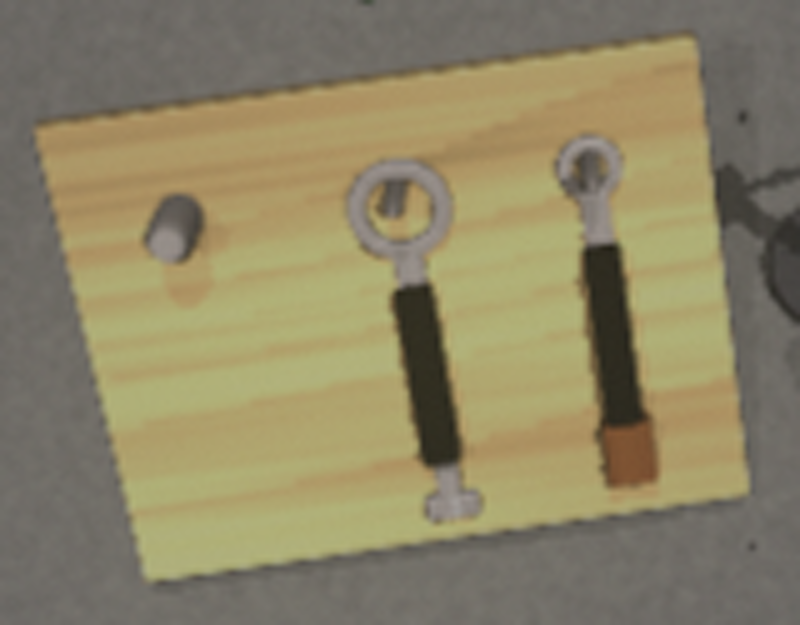

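View pics/scene0b.png

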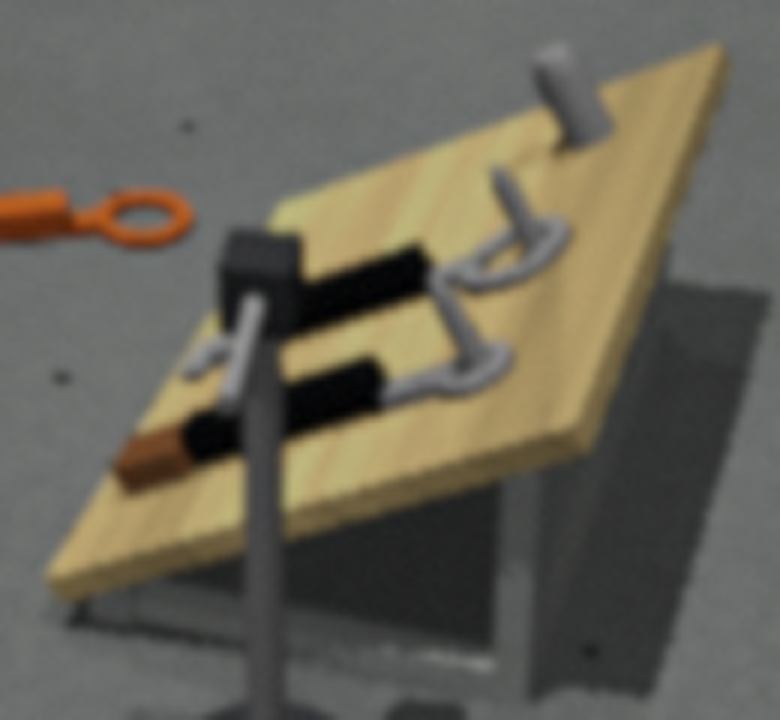

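View pics/top0c.png

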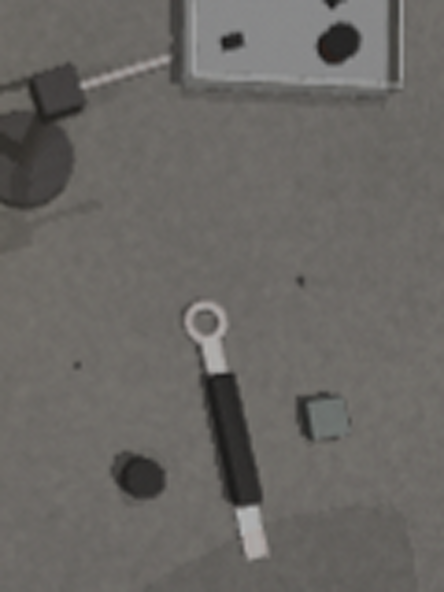

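```bash
cat > m1.py <<'E'
from h import *
Ct=cal("top");Cs=cal("scene")
b=lambda u,v:(u/5+130,v/5+120)
s=lambda u,v:(u/6+200,v/6+130)
UL,UR,LR,LL=b(36,125),b(695,36),b(749,494),b(148,581)
P=[plane(Ct,UL,(0,0,.1275)),plane(Ct,UR,(0,0,.1275)),plane(Ct,LR,(0,0,.0225)),plane(Ct,LL,(0,0,.0225))]
print(np.round(P,4)); print(np.linalg.norm(P[0]-P[1]),np.linalg.norm(P[2]-P[3]),np.linalg.norm(P[1]-P[2]),np.linalg.norm(P[0]-P[3]))
d=P[0]-P[1]+P[3]-P[2]; yaw=np.arctan2(-d[0],d[1]); 
ca,sa=np.cos(yaw),np.sin(yaw); ex=np.array([ca,sa,0]);ey=np.array([-sa,ca,0])
O=np.mean(P,0)+ex*(.1429-.039)/2;O[2]=0
c,sn=np.cos(np.pi/6),.5
X=c*ex+np.array([0,0,sn]);N=-sn*ex+np.array([0,0,c]);F=O+[0,0,.105]
B=np.c_[X,ey,N]
np.savez("board.npz",F=F,B=B,yaw=yaw)
print("yaw",np.degrees(yaw),"F",F)
bl=lambda p:B.T@(p-F)
def onb(C,uv,h): return bl(plane(C,uv,F+N*h,N))
if __name__=="__main__":
  print("thick tip top",onb(Ct,b(167,246),.038)*1e3,"scene",onb(Cs,s(555,52),.038)*1e3)
  print("thick tri tip",(lambda r:(bl(r[0])*1e3,r[1]))(tri([(Ct,b(167,246)),(Cs,s(555,52))])))
  print("thin tip scene",onb(Cs,s(497,172),.038)*1e3,"foot(ring top level) top",onb(Ct,b(398,182),.003)*1e3,"tip top",onb(Ct,b(391,212),.038)*1e3)
  print("brush tip scene",onb(Cs,s(436,285),.038)*1e3,"top ring",onb(Ct,b(589,168),.006)*1e3)
  print("spanner ring top",onb(Ct,b(401,209),.006)*1e3,"tail",onb(Ct,b(454,504),.004)*1e3,"handle",onb(Ct,b(426,375),.018)*1e3)
  print("brush tail",onb(Ct,b(629,455),.014)*1e3)
  q=lambda u,v:(u/3.7+290,v/3.7+130)
  e=plane(Ct,q(207,321),(0,0,.006));h0=plane(Ct,q(222,374),(0,0,.018));h1=plane(Ct,q(246,503),(0,0,.018));t=plane(Ct,q(257,556),(0,0,.003))
  print("scraper eye",e,"h0",h0,"h1",h1,"tail",t)
  print("eye scene",plane(Cs,(169,282),(0,0,.006)))
  print("drum",plane(Ct,q(143,477),(0,0,.024)),"block",plane(Ct,q(326,417),(0,0,.016)))
  print("stand top",plane(Ct,q(57,90),(0,0,.207)),"rod end",plane(Ct,q(170,58),(0,0,.195)))
  print("box corners",plane(Ct,q(178,80),(0,0,.03)),plane(Ct,q(402,87),(0,0,.03)))
E
python3 m1.py
```

```text
[[ 0.6772  0.2405  0.1275]
 [ 0.7108 -0.0258  0.1275]
 [ 0.5307 -0.049   0.0225]
 [ 0.4963  0.2174  0.0225]]
0.26838572063015903 0.26858456994672286 0.20981673332059086 0.21037079124712005
yaw 7.27714615010516 F [0.65527888 0.10233503 0.105     ]
thick tip top [-0.65691463 85.5909329  38.        ] scene [ 3.35442171 86.20549859 38.        ]
thick tri tip (array([ 1.37339566, 86.04169521, 38.29364239]), [np.float64(0.0019442261032600497), np.float64(0.0019442261032599222)])
thin tip scene [  4.78421948 -10.63540938  38.        ] foot(ring top level) top [ 1.76588793 -5.23198448  3.        ] tip top [ 0.59003199 -3.70826359 38.        ]
brush tip scene [  3.02559574 -86.74129987  38.        ] top ring [ -2.57862528 -83.92952221   6.        ]
spanner ring top [-8.97945566 -4.77849283  6.        ] tail [-147.17161789   -4.7535565     4.        ] handle [-78.94245051  -4.00607207  18.        ]
brush tail [-130.90204778  -83.77640656   14.        ]
scraper eye [ 0.5341153  -0.20025213  0.006     ] h0 [ 0.50123419 -0.20546407  0.018     ] h1 [ 0.42446504 -0.21641076  0.018     ] tail [ 0.39214981 -0.22499459  0.003     ]
eye scene [ 0.53683219 -0.19954653  0.006     ]
drum [ 0.44088058 -0.15451136  0.024     ] block [ 0.47460728 -0.26746303  0.016     ]
stand top [ 0.63605148 -0.08928715  0.207     ] rod end [ 0.6543024  -0.14795516  0.195     ]
box corners [ 0.68009991 -0.18369818  0.03      ] [ 0.67379097 -0.32045644  0.03      ]
```

Candidates (top view): steel ring on thin peg (210,162) is the spanner, with a wide eye, black handle and T tail. Green (230,67) and orange (165,266) are look-alikes, (248,153) is the brush, and (346,216) is the scraper on the bench. I choose (210,162); crop top0b confirms it, with the thick peg empty at (164,168).

```bash
cat >> h.py <<'E'
try:
    _z=np.load("board.npz"); F=_z["F"];B=_z["B"]
    Rg=np.c_[-B[:,1],np.cross(-B[:,2],-B[:,1]),-B[:,2]]
except Exception: pass
def go(p,R=None):
    st=ctrl.get_state(); R0=Ro.from_quat(st["tcp_rot"]); 
    d=R0.inv().apply(np.array(p)-st["eef_pos"]); r=np.zeros(3)
    if R is not None: r=(R0.inv()*Ro.from_matrix(R)).as_rotvec()
    return d.round(4).tolist(),r.round(4).tolist(), "rows>=%.1f"%max(np.linalg.norm(d)/.0417,np.degrees(np.linalg.norm(r))/7.16)
def bw(x,y,h): return F+B@np.array([x,y,h])/1e3
def stat():
    s=ctrl.get_state(); print("t%.2f"%s["time"],"tcp",np.round(s["eef_pos"],4),"board",(B.T@(s["eef_pos"]-F)*1e3).round(1),"F",np.round(s["contact_force"],1),"op %.3f"%s["opening"],"q",np.round(s["qpos"],2),"dz",np.degrees((Ro.from_matrix(Rg).inv()*Ro.from_quat(s["tcp_rot"])).as_rotvec()).round(2)); return s
E
python3 - <<'E'
from h import *
print(go((.45,-.30,.32))); print(go(bw(-67,-4.4,110),Rg), bw(-67,-4.4,110)); print([x for x in dir(ctrl) if x[0]!='_'])
E
```

```text
([-0.2673, -0.3557, -0.0892], [0.0, 0.0, 0.0], 'rows>=10.9')
([-0.6128, -0.5465, 0.0648], [0.5226, 0.0379, 0.1341], 'rows>=19.8') [0.54372292 0.08365388 0.16676279]
['Unreachable', 'get_calibration', 'get_state', 'grasp_offset', 'read_camera', 'sign_off']
```

```bash
python3 -m jog '[{"grip":0.3,"xyz":[-0.267,-0.356,-0.089],"dr":[0,0,0]},{"grip":0.3,"xyz":[-0.267,-0.356,-0.089],"dr":[0,0,0]},{"grip":0.3,"xyz":[-0.267,-0.356,-0.089],"dr":[0,0,0]},{"grip":0.3,"xyz":[-0.267,-0.356,-0.089],"dr":[0,0,0]},{"grip":0.3,"xyz":[-0.267,-0.356,-0.089],"dr":[0,0,0]},{"grip":0.3,"xyz":[-0.267,-0.356,-0.089],"dr":[0,0,0]},{"grip":0.3,"xyz":[-0.267,-0.356,-0.089],"dr":[0,0,0]},{"grip":0.3,"xyz":[-0.267,-0.356,-0.089],"dr":[0,0,0]},{"grip":0.3,"xyz":[-0.267,-0.356,-0.089],"dr":[0,0,0]},{"grip":0.3,"xyz":[-0.267,-0.356,-0.089],"dr":[0,0,0]},{"grip":0.3,"xyz":[-0.267,-0.356,-0.089],"dr":[0,0,0]},{"grip":0.3,"xyz":[-0.267,-0.356,-0.089],"dr":[0,0,0]}]' 60
python3 - <<'E'
from h import *
stat(); print(go(bw(-67,-4.4,150),Rg))
E
```

```text
time: 1.15
eef_pos: [0.4537, -0.2961, 0.3223]
tcp_rot: [0.796, -0.605, 0.002, -0.001]
contact_force: [-0.6, -0.6, 0.0]
opening: 0.698
t1.15 tcp [ 0.4537 -0.2961  0.3223] board [-108.2 -369.7  313.4] F [-0.6 -0.6  0. ] op 0.698 q [-0.77 -0.07  1.8   0.    1.41  0.53] dz [-29.73  -2.13  -8.1 ]
([-0.3447, -0.1683, 0.1212], [0.5188, 0.0371, 0.1413], 'rows>=9.6')
```

```bash
python3 -m jog '[{"grip":0.3,"xyz":[-0.345,-0.168,0.121],"dr":[0.519,0.037,0.141]},{"grip":0.3,"xyz":[-0.345,-0.168,0.121],"dr":[0.519,0.037,0.141]},{"grip":0.3,"xyz":[-0.345,-0.168,0.121],"dr":[0.519,0.037,0.141]},{"grip":0.3,"xyz":[-0.345,-0.168,0.121],"dr":[0.519,0.037,0.141]},{"grip":0.3,"xyz":[-0.345,-0.168,0.121],"dr":[0.519,0.037,0.141]},{"grip":0.3,"xyz":[-0.345,-0.168,0.121],"dr":[0.519,0.037,0.141]},{"grip":0.3,"xyz":[-0.345,-0.168,0.121],"dr":[0.519,0.037,0.141]},{"grip":0.3,"xyz":[-0.345,-0.168,0.121],"dr":[0.519,0.037,0.141]},{"grip":0.3,"xyz":[-0.345,-0.168,0.121],"dr":[0.519,0.037,0.141]},{"grip":0.3,"xyz":[-0.345,-0.168,0.121],"dr":[0.519,0.037,0.141]},{"grip":0.3,"xyz":[-0.345,-0.168,0.121],"dr":[0.519,0.037,0.141]},{"grip":0.3,"xyz":[-0.345,-0.168,0.121],"dr":[0.519,0.037,0.141]}]' 60
python3 - <<'E'
from h import *
stat();C=cal("wrist"); snap("wrist","w1")
for n,p in dict(thin=(0,-4.5,38),thick=(0,86,38),brush=(0,-84,38)).items(): print(n,proj(C,bw(*p)).round(1),proj(C,bw(p[0],p[1],0)).round(1))
print(go(bw(-67,-4.4,3),Rg))
E
```

```text
time: 2.15
eef_pos: [0.5215, 0.0774, 0.198]
tcp_rot: [0.725, -0.64, 0.169, -0.192]
contact_force: [-0.3, -0.7, 0.1]
opening: 0.698
t2.15 tcp [0.5215 0.0774 0.198 ] board [-71.1  -7.8 148.5] F [-0.3 -0.7  0.1] op 0.698 q [-0.1  -0.28  2.27  0.18  0.65  1.23] dz [-0.35  0.08  0.16]
thin [248.9 110.2] [249.4 110.3]
thick [143.5 111.6] [157.5 111.5]
brush [341.9 110.4] [330.5 110.4]
([-0.005, -0.004, 0.146], [0.0046, -0.0026, -0.0046], 'rows>=3.5')
```

View pics/w1.png

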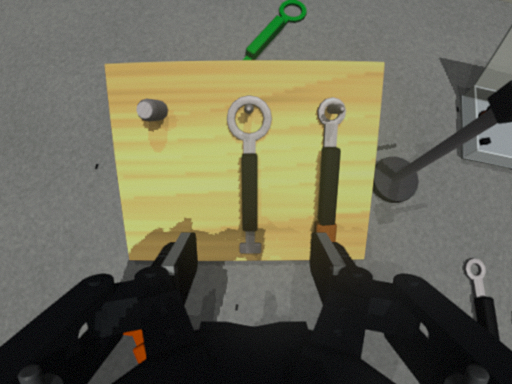

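```bash
python3 - <<'E'
from h import *
crop("w1","w1b",100,50,390,266,2.75)
E
```

```text
(no output)
```

View pics/w1b.png

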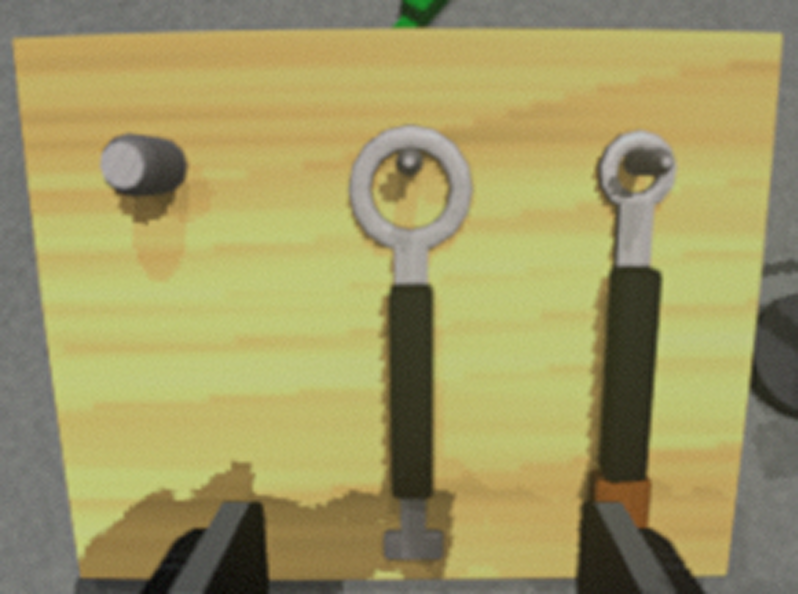

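```bash
cat > w1.py <<'E'
from h import *
import sys
K,k1,_,_=cal("wrist")
T=np.eye(4);T[:3,:3]=Ro.from_quat([0.725,-0.64,0.169,-0.192]).as_matrix();T[:3,3]=[.5215,.0774,.198]
C=cal("wrist")
c=lambda u,v:(u/2.75+100,v/2.75+50)
f=lambda uv,h:(B.T@(plane(C,uv,F+B[:,2]*h/1e3,B[:,2])-F)*1e3).round(1)
for n,uv,h in [("UL",(15,39),0),("UR",(781,33),0),("LR",(727,574),0),("LL",(78,578),0),("thick tip",(122,164),38),("thin tip",(410,159),38),("brush tip",(663,161),38),("ring",(411,185),6),("brush ring",(638,170),6),("handle top",(411,287),18),("handle bot",(412,495),18),("tail",(414,544),4)]: print(n,f(c(*uv),h))
E
python3 w1.py
```

```text
UL [ 47.1 132.5  -0. ]
UR [  46.9 -135.6   -0. ]
LR [-162.1 -136.1   -0. ]
LL [-162.4  134.8    0. ]
thick tip [ 2.8 83.8 38. ]
thin tip [ 2.9 -6.2 38. ]
brush tip [  2.3 -84.9  38. ]
ring [-5.5 -6.1  6. ]
brush ring [ -0.4 -85.7   6. ]
handle top [-39.7  -5.9  18. ]
handle bot [-117.4   -5.5   18. ]
tail [-144.6   -5.9    4. ]
```

```bash
python3 -m jog '[{"grip":0.4,"xyz":[-0.003,-0.004,0.04],"dr":[0.005,-0.003,-0.005]},{"grip":0.4,"xyz":[-0.003,-0.004,0.08],"dr":[0.005,-0.003,-0.005]},{"grip":0.4,"xyz":[-0.003,-0.004,0.11],"dr":[0.005,-0.003,-0.005]},{"grip":0.4,"xyz":[-0.003,-0.004,0.13],"dr":[0.005,-0.003,-0.005]},{"grip":0.4,"xyz":[-0.003,-0.004,0.14],"dr":[0.005,-0.003,-0.005]},{"grip":0.4,"xyz":[-0.003,-0.004,0.144],"dr":[0.005,-0.003,-0.005]},{"grip":0.4,"xyz":[-0.003,-0.004,0.144],"dr":[0.005,-0.003,-0.005]}]' 60
python3 - <<'E'
from h import *
stat(); snap("wrist","w2"); snap("scene","s2"); crop("scene0","x",0,0,9,9,1); crop("s2","s2b",200,100,340,230,5)
E
```

```text
time: 2.78
eef_pos: [0.5967, 0.0865, 0.0759]
tcp_rot: [0.724, -0.639, 0.171, -0.194]
contact_force: [0.1, -0.1, -0.5]
opening: 0.6
t2.78 tcp [0.5967 0.0865 0.0759] board [-66.6  -8.3   4.9] F [ 0.1 -0.1 -0.5] op 0.600 q [-0.06  0.11  2.18  0.27  0.36  1.15] dz [0.02 0.06 0.17]
```

View pics/w2.png

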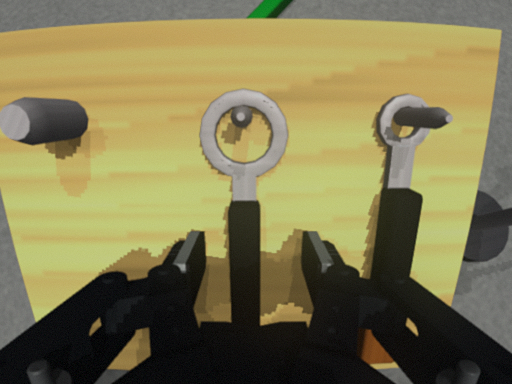

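View pics/s2b.png

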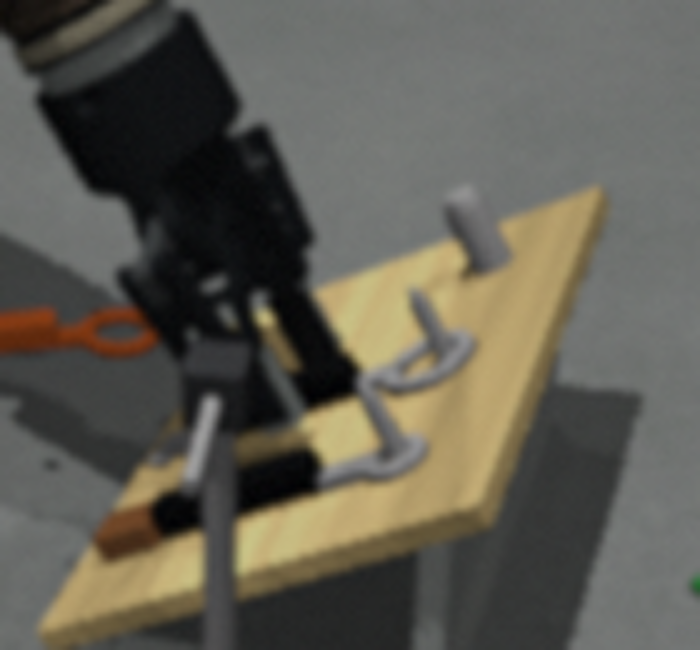

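```bash
python3 -m jog '[{"grip":0.4,"xyz":[-0.003,0,0.002],"dr":[0,0,-0.003]},{"grip":0.4,"xyz":[-0.003,0,0.002],"dr":[0,0,-0.003]},{"grip":0.4,"xyz":[-0.003,0,0.002],"dr":[0,0,-0.003]}]' 60
python3 - <<'E'
from h import *
stat()
E
```

```text
time: 3.13
eef_pos: [0.5972, 0.0916, 0.0756]
tcp_rot: [0.726, -0.637, 0.172, -0.195]
contact_force: [-1.1, -0.1, -0.3]
opening: 0.599
t3.13 tcp [0.5972 0.0916 0.0756] board [-65.8  -3.3   4. ] F [-1.1 -0.1 -0.3] op 0.599 q [-0.05  0.11  2.17  0.27  0.35  1.16] dz [ 0.16 -0.01 -0.15]
```

```bash
python3 -m jog '[{"grip":0.4,"xyz":[0.0015,0,0.0015],"dr":[0,0,0]},{"grip":0.4,"xyz":[0.0015,0,0.0015],"dr":[0,0,0]},{"grip":1,"xyz":[0.0015,0,0.0015],"dr":[0,0,0]},{"grip":1,"xyz":[0.0015,0,0.0015],"dr":[0,0,0]},{"grip":1,"xyz":[0.0015,0,0.0015],"dr":[0,0,0]},{"grip":1,"xyz":[0.0015,0,0.0015],"dr":[0,0,0]},{"grip":1,"xyz":[0.0015,0,0.0015],"dr":[0,0,0]},{"grip":1,"xyz":[0.0015,0,0.0015],"dr":[0,0,0]}]' 70
python3 - <<'E'
from h import *
stat(); snap("wrist","w3")
E
```

```text
time: 3.8
eef_pos: [0.5978, 0.0902, 0.0736]
tcp_rot: [0.726, -0.637, 0.171, -0.195]
contact_force: [-5.3, -0.5, 5.4]
opening: 0.168
t3.80 tcp [0.5978 0.0902 0.0736] board [-66.5  -4.7   2.1] F [-5.3 -0.5  5.4] op 0.168 q [-0.06  0.11  2.17  0.27  0.35  1.15] dz [ 0.06 -0.03 -0.14]
```

View pics/w3.png

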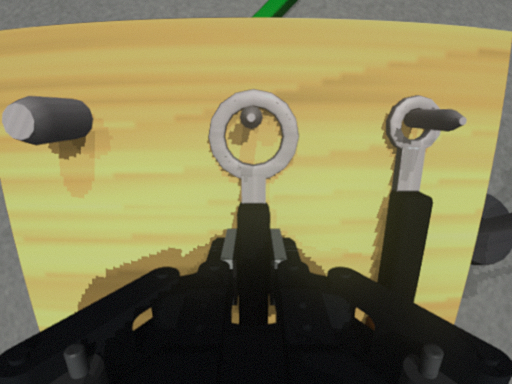

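```bash
python3 -m jog '[{"grip":1,"xyz":[0,-0.002,-0.002],"dr":[0,0,0]},{"grip":1,"xyz":[0,-0.005,-0.01],"dr":[0,0,0]},{"grip":1,"xyz":[0,-0.006,-0.025],"dr":[0,0,0]},{"grip":1,"xyz":[0,-0.006,-0.045],"dr":[0,0,0]},{"grip":1,"xyz":[0,-0.006,-0.055],"dr":[0,0,0]},{"grip":1,"xyz":[0,-0.009,-0.055],"dr":[0,0,0]},{"grip":1,"xyz":[-0.03,-0.009,-0.055],"dr":[0,0,0]},{"grip":1,"xyz":[-0.06,-0.009,-0.055],"dr":[0,0,0]},{"grip":1,"xyz":[-0.085,-0.009,-0.055],"dr":[0,0,0]},{"grip":1,"xyz":[-0.09,-0.009,-0.055],"dr":[0,0,0]},{"grip":1,"xyz":[-0.09,-0.009,-0.055],"dr":[0,0,0]},{"grip":1,"xyz":[-0.09,-0.009,-0.055],"dr":[0,0,0]}]' 70
python3 - <<'E'
from h import *
stat(); snap("wrist","w4");snap("top","t4");snap("scene","s4");crop("t4","t4b",130,120,290,245,5);crop("s4","s4b",200,90,340,220,5)
E
```

```text
time: 4.85
eef_pos: [0.5666, 0.1769, 0.1248]
tcp_rot: [0.726, -0.637, 0.171, -0.194]
contact_force: [0.1, 0.0, -1.7]
opening: 0.166
t4.85 tcp [0.5666 0.1769 0.1248] board [-58.1  85.2  56.4] F [ 0.1  0.  -1.7] op 0.166 q [ 0.13  0.    2.17 -0.01  0.44  1.58] dz [ 0.02 -0.03 -0.18]
```

View pics/w4.png

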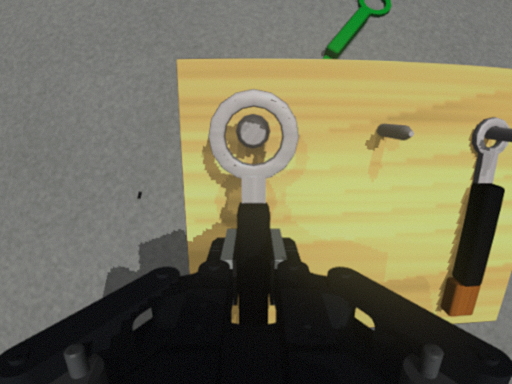

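View pics/t4b.png

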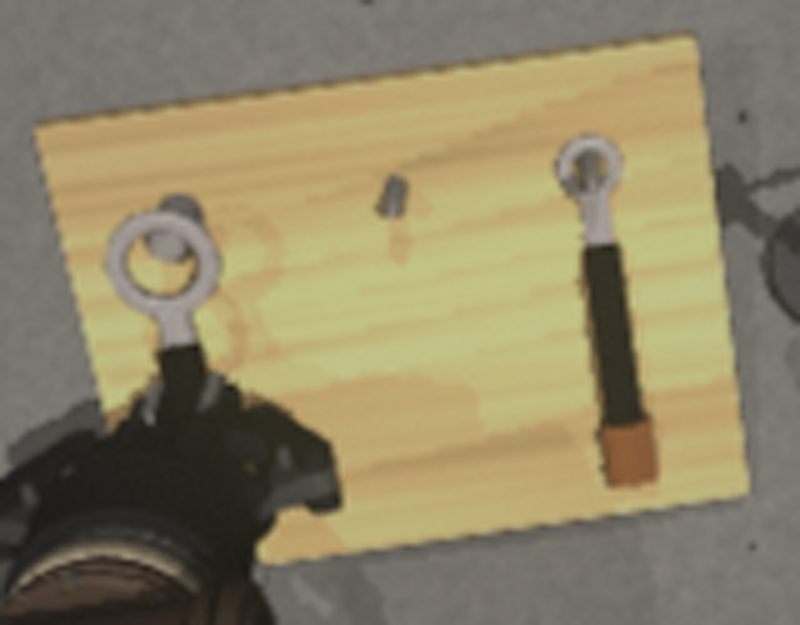

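View pics/s4b.png

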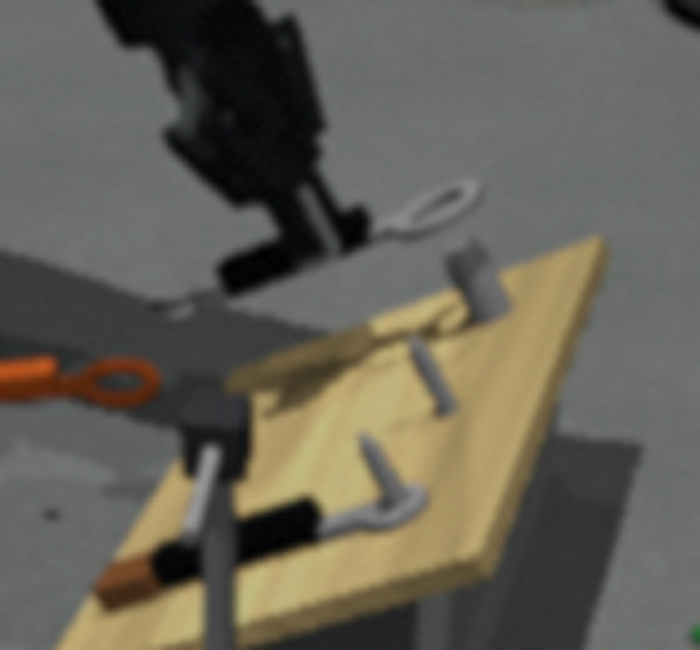

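```bash
python3 - <<'E'
from h import *
C=cal("wrist");Ct=cal("top");Cs=cal("scene")
f=lambda C,uv,h:(B.T@(plane(C,uv,F+B[:,2]*h/1e3,B[:,2])-F)*1e3).round(1)
b=lambda u,v:(u/5+130,v/5+120); s=lambda u,v:(u/5+200,v/5+90)
for h in (57,60): print("ring w",f(C,(254,134),h),"t",f(Ct,b(163.5,267),h),"s",f(Cs,s(441,207),h))
print("tip w",f(C,(254,129.5),38),"t",f(Ct,b(167,246),38),"s",f(Cs,s(467,250),38))
E
```

```text
ring w [ 1.7 83.6 57. ] t [-2.8 84.7 57. ] s [ 1.2 88.5 57. ]
ring w [ 1.9 83.6 60. ] t [-1.8 84.  60. ] s [ 5.2 79.2 60. ]
tip w [ 2.8 83.6 38. ] t [-0.7 85.6 38. ] s [ 8.3 75.5 38. ]
```

```bash
python3 -m jog '[{"grip":1,"xyz":[-0.0005,-0.001,0.01],"dr":[0,0,0]},{"grip":1,"xyz":[-0.0005,-0.001,0.02],"dr":[0,0,0]},{"grip":1,"xyz":[-0.0005,-0.001,0.028],"dr":[0,0,0]},{"grip":1,"xyz":[-0.0005,-0.001,0.034],"dr":[0,0,0]},{"grip":1,"xyz":[-0.0005,-0.001,0.034],"dr":[0,0,0]}]' 70
python3 - <<'E'
from h import *
stat(); snap("wrist","w5")
E
```

```text
time: 5.42
eef_pos: [0.5841, 0.1788, 0.0948]
tcp_rot: [0.725, -0.638, 0.171, -0.194]
contact_force: [-1.1, 0.3, -1.6]
opening: 0.166
t5.42 tcp [0.5841 0.1788 0.0948] board [-57.8  84.9  21.6] F [-1.1  0.3 -1.6] op 0.166 q [ 0.13  0.09  2.14 -0.01  0.38  1.58] dz [-0.07  0.02 -0.07]
```

View pics/w5.png

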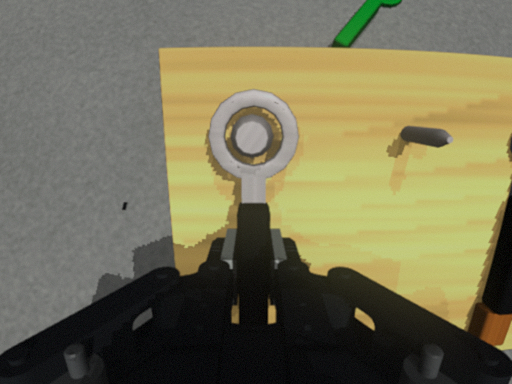

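```bash
python3 -m jog '[{"grip":1,"xyz":[0,0,0.008],"dr":[0,0,0]},{"grip":1,"xyz":[0,0,0.014],"dr":[0,0,0]},{"grip":1,"xyz":[0,0,0.018],"dr":[0,0,0]},{"grip":1,"xyz":[0,0,0.02],"dr":[0,0,0]},{"grip":1,"xyz":[0,0,0.02],"dr":[0,0,0]}]' 70
python3 - <<'E'
from h import *
stat()
E
```

```text
time: 5.88
eef_pos: [0.5943, 0.181, 0.0787]
tcp_rot: [0.726, -0.637, 0.171, -0.194]
contact_force: [-0.2, 0.1, -2.0]
opening: 0.166
t5.88 tcp [0.5943 0.181  0.0787] board [-57.   85.7   2.5] F [-0.2  0.1 -2. ] op 0.166 q [ 0.13  0.14  2.13 -0.01  0.35  1.58] dz [ 0.03 -0.02 -0.14]
```

```bash
python3 -m jog '[{"grip":1,"xyz":[0,0,0.001],"dr":[0,0,0]},{"grip":1,"xyz":[0,0,0.001],"dr":[0,0,0]},{"grip":0.5,"xyz":[0,0,0.0005],"dr":[0,0,0]},{"grip":0.5,"xyz":[0,0,0],"dr":[0,0,0]},{"grip":0.5,"xyz":[0,0,0],"dr":[0,0,0]},{"grip":0.5,"xyz":[0,0,0],"dr":[0,0,0]}]' 70
python3 - <<'E'
from h import *
stat(); snap("wrist","w6")
E
```

```text
time: 6.38
eef_pos: [0.5948, 0.181, 0.0796]
tcp_rot: [0.725, -0.637, 0.172, -0.195]
contact_force: [-0.1, 0.0, -0.2]
opening: 0.504
t6.38 tcp [0.5948 0.181  0.0796] board [-56.1  85.7   3.1] F [-0.1  0.  -0.2] op 0.504 q [ 0.13  0.14  2.13 -0.01  0.35  1.58] dz [ 0.14 -0.01 -0.13]
```

View pics/w6.png

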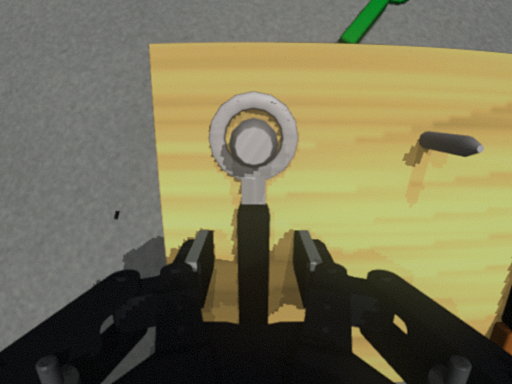

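```bash
python3 -m jog '[{"grip":0.5,"xyz":[0,0,-0.015],"dr":[0,0,0]},{"grip":0.5,"xyz":[0,0,-0.045],"dr":[0,0,0]},{"grip":0.5,"xyz":[0,0,-0.085],"dr":[0,0,0]},{"grip":0.5,"xyz":[0,0,-0.125],"dr":[0,0,0]},{"grip":0.5,"xyz":[0,0,-0.16],"dr":[0,0,0]},{"grip":0.5,"xyz":[0,0,-0.16],"dr":[0,0,0]}]'
python3 - <<'E'
from h import *
stat(); C=cal("wrist");snap("wrist","w7");snap("scene","s7");snap("top","t7"); crop("s7","s7b",200,120,330,240,5); crop("t7","t7b",130,120,290,245,5);crop("w7","w7b",100,40,400,265,2.6)
E
```

```text
time: 6.93
eef_pos: [0.5165, 0.1714, 0.2267]
tcp_rot: [0.724, -0.636, 0.176, -0.2]
contact_force: [1.8, 0.1, 0.7]
opening: 0.497
t6.93 tcp [0.5165 0.1714 0.2267] board [-50.7  86.1 169.9] F [1.8 0.1 0.7] op 0.497 q [ 0.14 -0.27  2.21 -0.01  0.66  1.58] dz [ 0.93 -0.04 -0.16]
```

View pics/w7b.png

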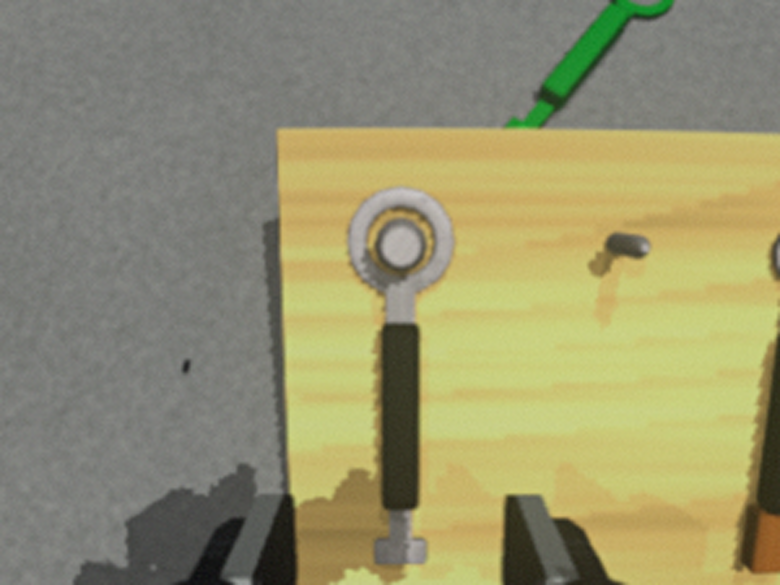

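View pics/s7b.png

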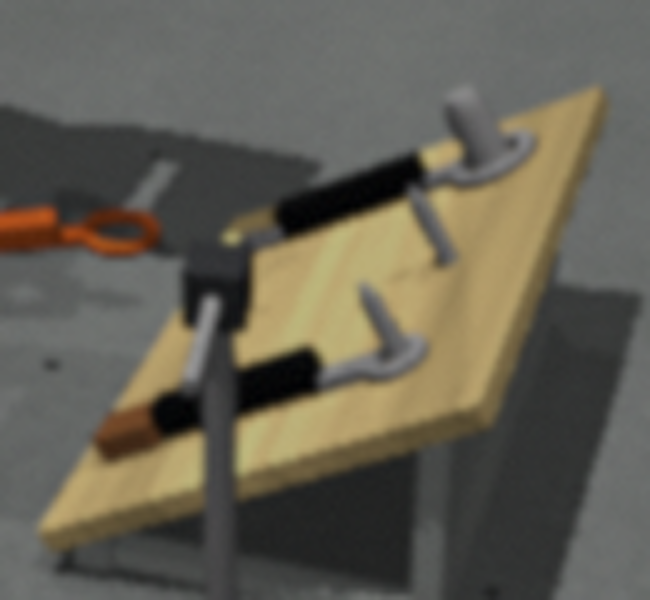

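Spanner is on the thick peg at w7b (400,243) and lies flat, with the thin peg free at (628,245). Next is the scraper.

```bash
cat >> h.py <<'E'
def Rdown(deg):
    a=np.radians(deg); x=np.array([np.sin(a),-np.cos(a),0]); z=np.array([0,0,-1.]); return np.c_[x,np.cross(z,x),z]
E
python3 - <<'E'
from h import *
print(go((.4757,-.209,.15),Rdown(8.5)))
E
```

```text
([0.3715, 0.1101, 0.0151], [-0.5259, -0.0059, -0.0185], 'rows>=9.3')
```

```bash
python3 -m jog '[{"grip":0.5,"xyz":[0.3715,0.11,0.015],"dr":[-0.526,-0.006,-0.0185]},{"grip":0.5,"xyz":[0.3715,0.11,0.015],"dr":[-0.526,-0.006,-0.0185]},{"grip":0.5,"xyz":[0.3715,0.11,0.015],"dr":[-0.526,-0.006,-0.0185]},{"grip":0.5,"xyz":[0.3715,0.11,0.015],"dr":[-0.526,-0.006,-0.0185]},{"grip":0.5,"xyz":[0.3715,0.11,0.015],"dr":[-0.526,-0.006,-0.0185]},{"grip":0.5,"xyz":[0.3715,0.11,0.015],"dr":[-0.526,-0.006,-0.0185]},{"grip":0.5,"xyz":[0.3715,0.11,0.015],"dr":[-0.526,-0.006,-0.0185]},{"grip":0.5,"xyz":[0.3715,0.11,0.015],"dr":[-0.526,-0.006,-0.0185]},{"grip":0.5,"xyz":[0.3715,0.11,0.015],"dr":[-0.526,-0.006,-0.0185]},{"grip":0.5,"xyz":[0.3715,0.11,0.015],"dr":[-0.526,-0.006,-0.0185]},{"grip":0.5,"xyz":[0.3715,0.11,0.015],"dr":[-0.526,-0.006,-0.0185]},{"grip":0.5,"xyz":[0.3715,0.11,0.015],"dr":[-0.526,-0.006,-0.0185]}]'
python3 -m jog '[{"grip":0.55,"xyz":[0,0,0],"dr":[0,0,0]},{"grip":0.55,"xyz":[0,0,0],"dr":[0,0,0]}]'
python3 - <<'E'
from h import *
stat(); snap("wrist","w8")
E
```

```text
time: 8.08
eef_pos: [0.4749, -0.2088, 0.1477]
tcp_rot: [0.757, -0.654, -0.003, 0.0]
contact_force: [0.1, 0.3, 0.5]
opening: 0.503
time: 8.25
eef_pos: [0.4759, -0.2075, 0.1494]
tcp_rot: [0.758, -0.652, -0.001, 0.0]
contact_force: [-0.1, 0.4, -0.4]
opening: 0.448
t8.25 tcp [ 0.4759 -0.2075  0.1494] board [-165.9 -284.6  147.1] F [-0.1  0.4 -0.4] op 0.448 q [-0.61  0.03  2.03 -0.    1.09  0.81] dz [-30.09  -0.4   -1.28]
```

View pics/w8.png

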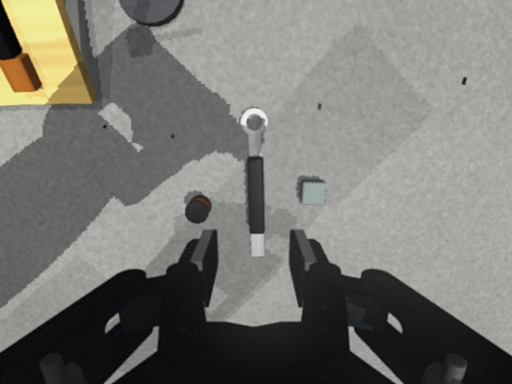

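```bash
python3 - <<'E'
from h import *
crop("w8","w8b",180,90,340,260,3.5)
E
```

```text
(no output)
```

View pics/w8b.png

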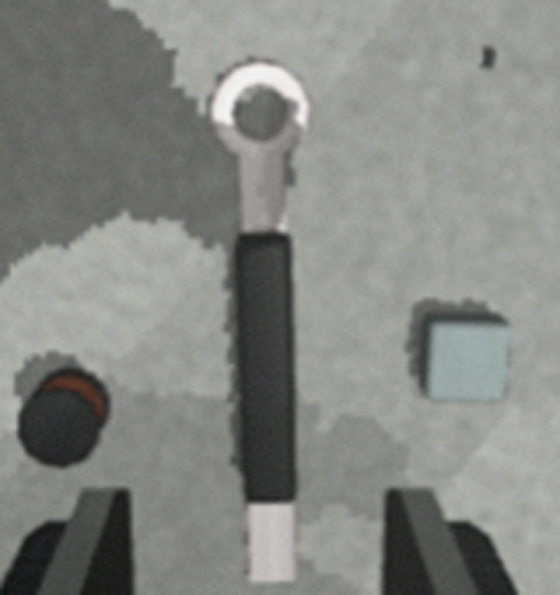

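```bash
python3 - <<'E'
from h import *
C=cal("wrist"); c=lambda u,v:(u/3.5+180,v/3.5+90)
P={n:plane(C,c(*uv),(0,0,h)) for n,uv,h in [("eye",(261,111),.006),("h0",(264,236),.018),("h1",(271,498),.018),("tail",(272,580),.002),("drum",(62,425),.024),("block",(468,360),.016)]}
for n,p in P.items(): print(n,p.round(4))
d=P["h0"]-P["h1"];print(np.linalg.norm(d),np.degrees(np.arctan2(d[1],d[0])))
d=P["eye"]-P["tail"];print(np.linalg.norm(d),np.degrees(np.arctan2(d[1],d[0])))
m=(P["h0"]+P["h1"])/2; a=np.radians(9.3); g=m+.013*np.array([np.cos(a),np.sin(a),0]); print(g); print(go((g[0],g[1],.04),Rdown(9.3)))
E
```

```text
eye [ 0.5363 -0.1995  0.006 ]
h0 [ 0.5037 -0.2052  0.018 ]
h1 [ 0.4274 -0.219   0.018 ]
tail [ 0.3925 -0.2249  0.002 ]
drum [ 0.4431 -0.1567  0.024 ]
block [ 0.4771 -0.2683  0.016 ]
0.07751335970367333 10.226629078250118
0.1460745082855163 10.040704879853482
[ 0.47841227 -0.21001848  0.018     ]
([0.0029, -0.0022, 0.1096], [0.0013, 0.0005, -0.0118], 'rows>=2.6')
```

```bash
python3 -m jog '[{"grip":0.55,"xyz":[0.002,-0.002,0.03],"dr":[0,0,-0.024]},{"grip":0.55,"xyz":[0.002,-0.002,0.07],"dr":[0,0,-0.024]},{"grip":0.55,"xyz":[0.002,-0.002,0.105],"dr":[0,0,-0.024]},{"grip":0.55,"xyz":[0.002,-0.002,0.125],"dr":[0,0,-0.024]},{"grip":0.55,"xyz":[0.002,-0.002,0.137],"dr":[0,0,-0.024]},{"grip":0.55,"xyz":[0.002,-0.002,0.143],"dr":[0,0,-0.024]},{"grip":0.55,"xyz":[0.002,-0.002,0.143],"dr":[0,0,-0.024]},{"grip":0.55,"xyz":[0.002,-0.002,0.143],"dr":[0,0,-0.024]}]'
python3 - <<'E'
from h import *
stat(); print(go((.4784,-.210,.0025),Rdown(10)));snap("wrist","w9")
E
```

```text
time: 8.97
eef_pos: [0.479, -0.211, 0.0081]
tcp_rot: [0.766, -0.643, 0.001, 0.0]
contact_force: [0.1, -0.2, 0.2]
opening: 0.451
t8.97 tcp [ 0.479  -0.211   0.0081] board [-234.3 -288.5   23.4] F [ 0.1 -0.2  0.2] op 0.451 q [-0.61  0.26  2.07 -0.    0.81  0.79] dz [-29.96  -0.6   -2.6 ]
([-0.0011, 0.0004, 0.0056], [-0.0006, -0.0016, -0.0015], 'rows>=0.1')
```

View pics/w9.png

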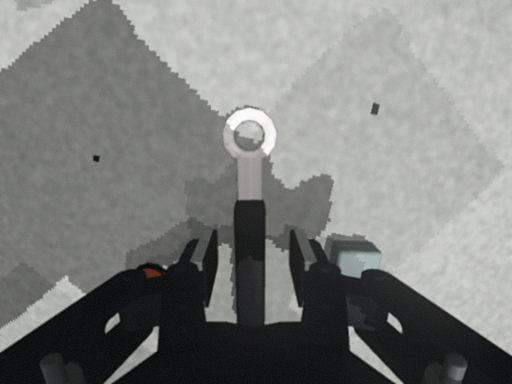

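```bash
python3 -m jog '[{"grip":0.55,"xyz":[-0.0005,0,0.003],"dr":[0,0,0]},{"grip":0.55,"xyz":[-0.0005,0,0.005],"dr":[0,0,0]},{"grip":0.55,"xyz":[-0.0005,0,0.005],"dr":[0,0,0]},{"grip":1,"xyz":[-0.0005,0,0.005],"dr":[0,0,0]},{"grip":1,"xyz":[-0.0005,0,0.005],"dr":[0,0,0]},{"grip":1,"xyz":[-0.0005,0,0.005],"dr":[0,0,0]},{"grip":1,"xyz":[-0.0005,0,0.005],"dr":[0,0,0]},{"grip":1,"xyz":[-0.0005,0,0.005],"dr":[0,0,0]}]' 70
python3 - <<'E'
from h import *
stat();snap("wrist","w10")
E
```

```text
time: 9.68
eef_pos: [0.4781, -0.2105, 0.0023]
tcp_rot: [0.765, -0.644, 0.0, 0.0]
contact_force: [-0.6, -0.1, 4.1]
opening: 0.169
t9.68 tcp [ 0.4781 -0.2105  0.0023] board [-237.9 -287.9   18.8] F [-0.6 -0.1  4.1] op 0.169 q [-0.61  0.27  2.08 -0.    0.8   0.79] dz [-30.03  -0.65  -2.54]
```

View pics/w10.png

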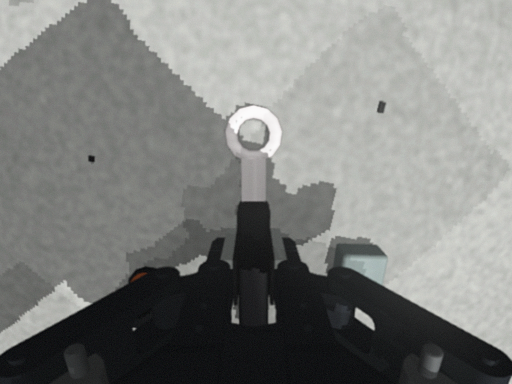

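```bash
python3 -m jog '[{"grip":1,"xyz":[0,0,-0.01],"dr":[0,0,0]},{"grip":1,"xyz":[0,0,-0.04],"dr":[0,0,0]},{"grip":1,"xyz":[0,0,-0.08],"dr":[0,0,0]},{"grip":1,"xyz":[0,0,-0.12],"dr":[0,0,0]},{"grip":1,"xyz":[0,0,-0.16],"dr":[0,0,0]},{"grip":1,"xyz":[0,0,-0.2],"dr":[0,0,0]},{"grip":1,"xyz":[0,0,-0.24],"dr":[0,0,0]},{"grip":1,"xyz":[0,0,-0.25],"dr":[0,0,0]},{"grip":1,"xyz":[0,0,-0.25],"dr":[0,0,0]}]' 70
python3 - <<'E'
from h import *
stat();snap("wrist","w11");print(go((.47,.075,.25),Rg),bw(-57,-4.8,100))
E
```

```text
time: 10.48
eef_pos: [0.4797, -0.2113, 0.2569]
tcp_rot: [0.765, -0.644, 0.004, -0.0]
contact_force: [0.0, -0.2, -1.3]
opening: 0.168
t10.48 tcp [ 0.4797 -0.2113  0.2569] board [-109.3 -288.8  238.5] F [ 0.  -0.2 -1.3] op 0.168 q [-0.61 -0.07  1.92 -0.    1.29  0.79] dz [-29.67  -0.33  -2.64]
([-0.2826, -0.0407, 0.0027], [0.5223, 0.0098, 0.0448], 'rows>=6.8') [0.55732381 0.08498743 0.16310254]
```

View pics/w11.png

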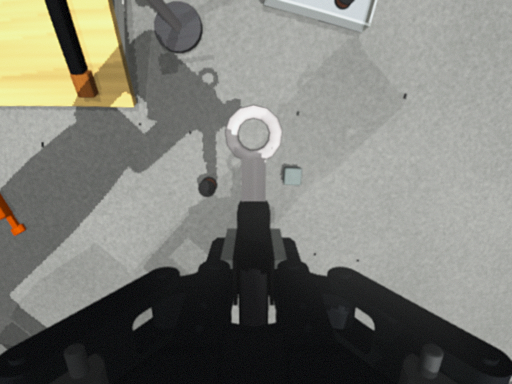

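```bash
python3 -m jog '[{"grip":1,"xyz":[-0.2826,-0.0407,0.003],"dr":[0.522,0.01,0.045]},{"grip":1,"xyz":[-0.2826,-0.0407,0.003],"dr":[0.522,0.01,0.045]},{"grip":1,"xyz":[-0.2826,-0.0407,0.003],"dr":[0.522,0.01,0.045]},{"grip":1,"xyz":[-0.2826,-0.0407,0.003],"dr":[0.522,0.01,0.045]},{"grip":1,"xyz":[-0.2826,-0.0407,0.003],"dr":[0.522,0.01,0.045]},{"grip":1,"xyz":[-0.2826,-0.0407,0.003],"dr":[0.522,0.01,0.045]},{"grip":1,"xyz":[-0.2826,-0.0407,0.003],"dr":[0.522,0.01,0.045]},{"grip":1,"xyz":[-0.2826,-0.0407,0.003],"dr":[0.522,0.01,0.045]},{"grip":1,"xyz":[-0.2826,-0.0407,0.003],"dr":[0.522,0.01,0.045]},{"grip":1,"xyz":[-0.2826,-0.0407,0.003],"dr":[0.522,0.01,0.045]}]' 70
python3 - <<'E'
from h import *
stat();print(go(bw(-57,-4.8,90),Rg))
E
```

```text
time: 11.37
eef_pos: [0.4686, 0.0752, 0.246]
tcp_rot: [0.726, -0.639, 0.168, -0.193]
contact_force: [-0.1, -0.2, -0.3]
opening: 0.167
t11.37 tcp [0.4686 0.0752 0.246 ] board [-92.9  -3.2 216.4] F [-0.1 -0.2 -0.3] op 0.167 q [-0.12 -0.5   2.33  0.17  0.82  1.24] dz [-0.42 -0.15  0.05]
([0.0019, -0.0368, 0.1262], [0.0073, 0.0025, -0.0009], 'rows>=3.2')
```

```bash
python3 -m jog '[{"grip":1,"xyz":[0.0015,-0.0365,0.02],"dr":[0.007,0.0025,0]},{"grip":1,"xyz":[0.0015,-0.0365,0.055],"dr":[0.007,0.0025,0]},{"grip":1,"xyz":[0.0015,-0.0365,0.09],"dr":[0.007,0.0025,0]},{"grip":1,"xyz":[0.0015,-0.0365,0.12],"dr":[0.007,0.0025,0]},{"grip":1,"xyz":[0.0015,-0.0365,0.14],"dr":[0.007,0.0025,0]},{"grip":1,"xyz":[0.0015,-0.0365,0.147],"dr":[0.007,0.0025,0]},{"grip":1,"xyz":[0.0015,-0.0365,0.147],"dr":[0.007,0.0025,0]},{"grip":1,"xyz":[0.0015,-0.0365,0.147],"dr":[0.007,0.0025,0]}]' 70
python3 - <<'E'
from h import *
stat();snap("wrist","w12");snap("top","t12");crop("w12","w12b",180,60,340,180,5);crop("t12","t12b",150,120,270,220,6.5)
E
```

```text
time: 12.03
eef_pos: [0.5739, 0.0856, 0.1392]
tcp_rot: [0.723, -0.639, 0.172, -0.195]
contact_force: [0.1, -0.1, -0.1]
opening: 0.163
t12.03 tcp [0.5739 0.0856 0.1392] board [-54.7  -6.3  71. ] F [ 0.1 -0.1 -0.1] op 0.163 q [-0.07 -0.06  2.2   0.21  0.49  1.22] dz [0.19 0.12 0.19]
```

View pics/w12b.png

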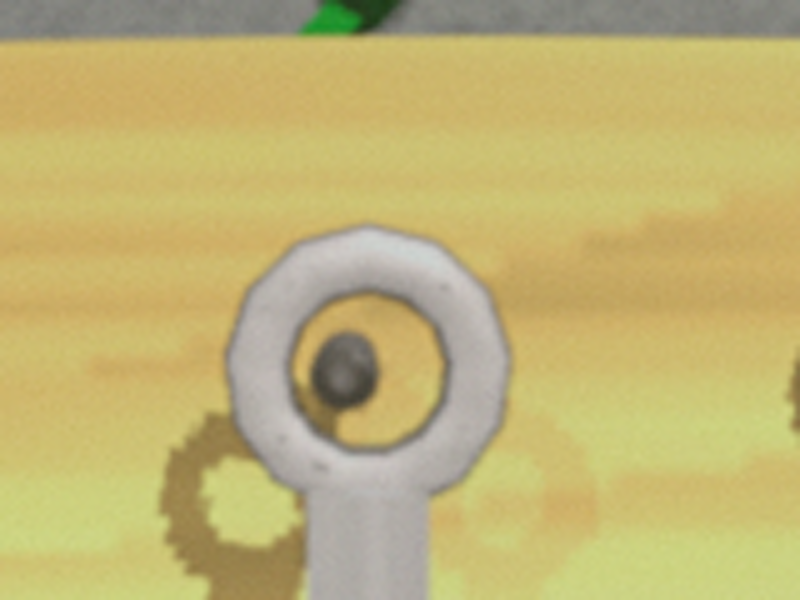

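View pics/t12b.png

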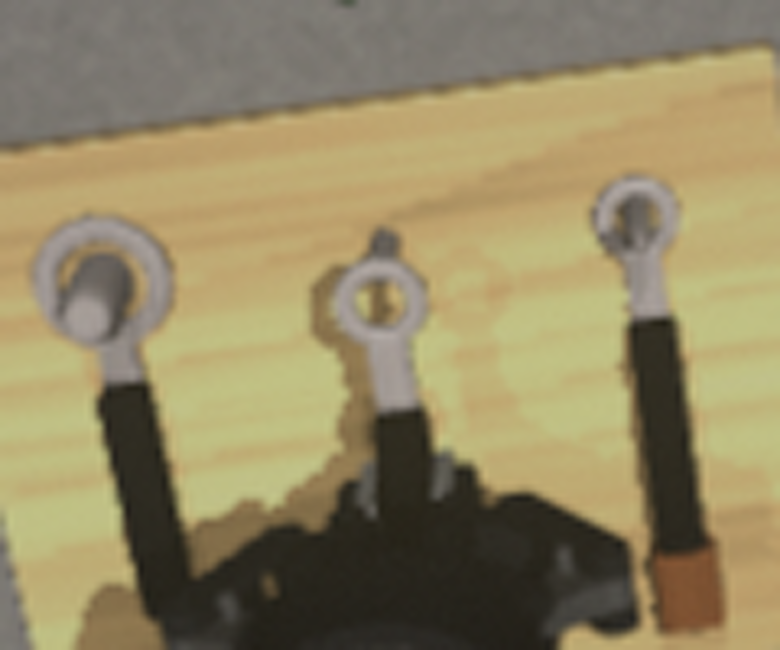

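```bash
python3 - <<'E'
from h import *
C=cal("wrist");Ct=cal("top")
f=lambda C,uv,h:(B.T@(plane(C,uv,F+B[:,2]*h/1e3,B[:,2])-F)*1e3).round(1)
c=lambda u,v:(u/5+180,v/5+60);b=lambda u,v:(u/6.5+150,v/6.5+120)
print("ring w",f(C,c(368,368),74.7),"t",f(Ct,b(380,302),74.7)); print("tip w",f(C,c(345,378),38),"w1: 2.9,-6.2; top0 .6,-3.7")
E
```

```text
ring w [ 6.5 -6.2 74.7] t [ 4.3 -6.5 74.7]
tip w [ 3.1 -3.5 38. ] w1: 2.9,-6.2; top0 .6,-3.7
```

```bash
python3 -m jog '[{"grip":1,"xyz":[-0.0028,0.0035,0.005],"dr":[0,0,0]},{"grip":1,"xyz":[-0.0028,0.0035,0.015],"dr":[0,0,0]},{"grip":1,"xyz":[-0.0028,0.0035,0.022],"dr":[0,0,0]},{"grip":1,"xyz":[-0.0028,0.0035,0.022],"dr":[0,0,0]},{"grip":1,"xyz":[-0.0028,0.0035,0.022],"dr":[0,0,0]}]' 70
python3 - <<'E'
from h import *
s=stat();C=cal("wrist");h=(B.T@(s["eef_pos"]-F))[2]*1e3
snap("wrist","w13");snap("top","t13");crop("w13","w13b",180,60,340,180,5);crop("t13","t13b",150,120,270,220,6.5)
E
```

```text
time: 12.55
eef_pos: [0.5812, 0.0912, 0.1187]
tcp_rot: [0.724, -0.638, 0.172, -0.196]
contact_force: [0.8, 0.8, -1.2]
opening: 0.165
t12.55 tcp [0.5812 0.0912 0.1187] board [-58.   -1.7  49.3] F [ 0.8  0.8 -1.2] op 0.165 q [-0.06 -0.01  2.2   0.22  0.44  1.22] dz [0.23 0.04 0.06]
```

View pics/w13b.png

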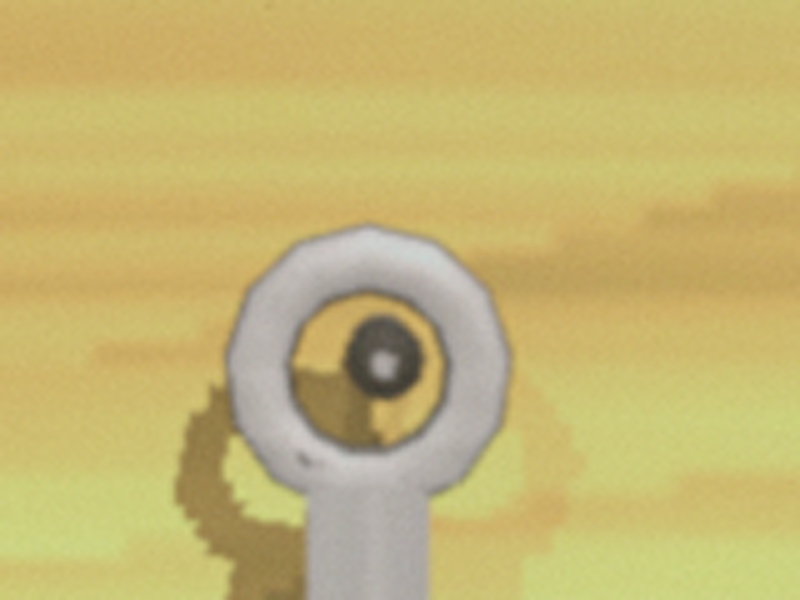

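View pics/t13b.png

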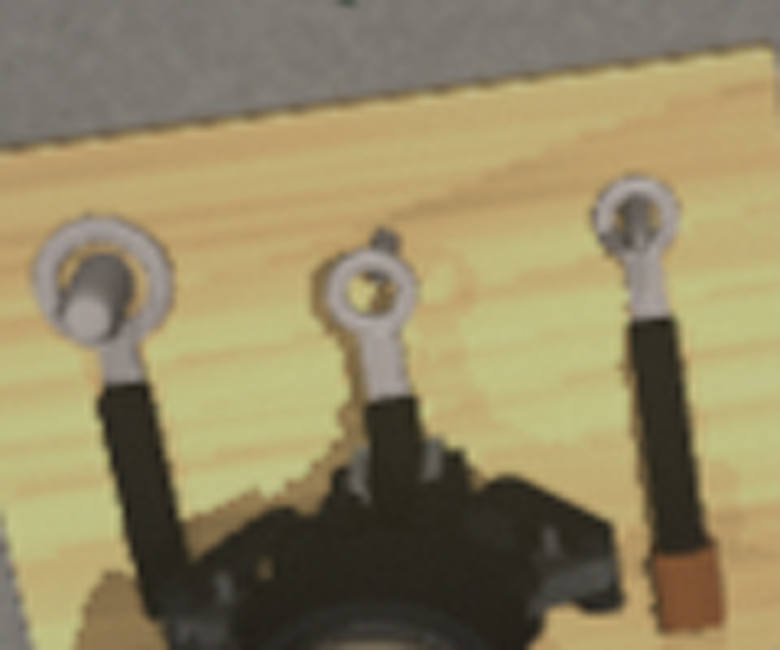

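```bash
python3 - <<'E'
from h import *
stat()
C=cal("wrist");Ct=cal("top")
f=lambda C,uv,h:(B.T@(plane(C,uv,F+B[:,2]*h/1e3,B[:,2])-F)*1e3).round(1)
c=lambda u,v:(u/5+180,v/5+60);b=lambda u,v:(u/6.5+150,v/6.5+120)
print("ring w",f(C,c(368,368),53),"t",f(Ct,b(371,292),53)); print("tip w",f(C,c(383,363),38),"foot w",f(C,c(383,352),4),"t0 .6,-3.7")
E
```

```text
t12.65 tcp [0.5816 0.0911 0.1192] board [-57.4  -1.8  49.6] F [ 0.  -0.7 -0.7] op 0.166 q [-0.06 -0.01  2.2   0.22  0.44  1.22] dz [0.29 0.05 0.06]
ring w [ 2.4 -2.2 53. ] t [ 0.6 -2.2 53. ]
tip w [ 1.9 -3.9 38. ] foot w [ 1.3 -4.2  4. ] t0 .6,-3.7
```

```bash
python3 -m jog '[{"grip":1,"xyz":[0.0017,0.0003,0],"dr":[0,0,0]},{"grip":1,"xyz":[0.0017,0.0003,0.005],"dr":[0,0,0]},{"grip":1,"xyz":[0.0017,0.0003,0.012],"dr":[0,0,0]},{"grip":1,"xyz":[0.0017,0.0003,0.018],"dr":[0,0,0]},{"grip":1,"xyz":[0.0017,0.0003,0.02],"dr":[0,0,0]},{"grip":1,"xyz":[0.0017,0.0003,0.02],"dr":[0,0,0]}]' 70
python3 - <<'E'
from h import *
s=stat();
snap("wrist","w14");crop("w14","w14b",180,60,340,180,5)
E
```

```text
time: 13.15
eef_pos: [0.591, 0.0905, 0.0999]
tcp_rot: [0.724, -0.639, 0.172, -0.195]
contact_force: [0.5, 0.3, -0.5]
opening: 0.167
t13.15 tcp [0.591  0.0905 0.0999] board [-59.   -3.6  28.2] F [ 0.5  0.3 -0.5] op 0.167 q [-0.06  0.05  2.18  0.23  0.4   1.2 ] dz [0.13 0.03 0.08]
```

View pics/w14b.png

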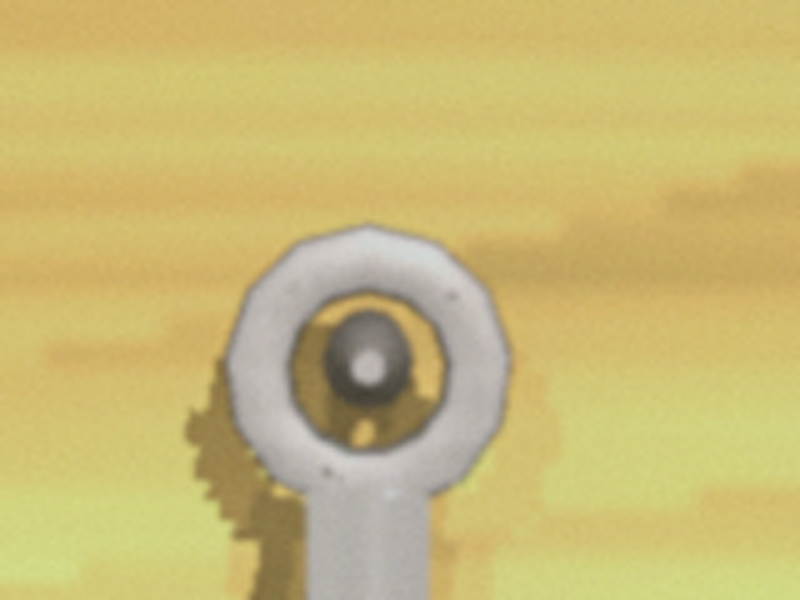

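```bash
python3 -m jog '[{"grip":1,"xyz":[0,0,0.008],"dr":[0,0,0]},{"grip":1,"xyz":[0,0,0.016],"dr":[0,0,0]},{"grip":1,"xyz":[0,0,0.022],"dr":[0,0,0]},{"grip":1,"xyz":[0,0,0.025],"dr":[0,0,0]},{"grip":1,"xyz":[0,0,0.025],"dr":[0,0,0]},{"grip":1,"xyz":[0,0,0.025],"dr":[0,0,0]}]' 70
python3 - <<'E'
from h import *
s=stat();
snap("wrist","w15");crop("w15","w15b",180,60,340,180,5)
E
```

```text
time: 13.7
eef_pos: [0.6038, 0.0921, 0.0792]
tcp_rot: [0.724, -0.639, 0.172, -0.195]
contact_force: [0.0, 0.5, -0.2]
opening: 0.167
t13.70 tcp [0.6038 0.0921 0.0792] board [-58.3  -3.6   3.8] F [ 0.   0.5 -0.2] op 0.167 q [-0.05  0.12  2.16  0.25  0.36  1.18] dz [0.2  0.04 0.07]
```

View pics/w15b.png

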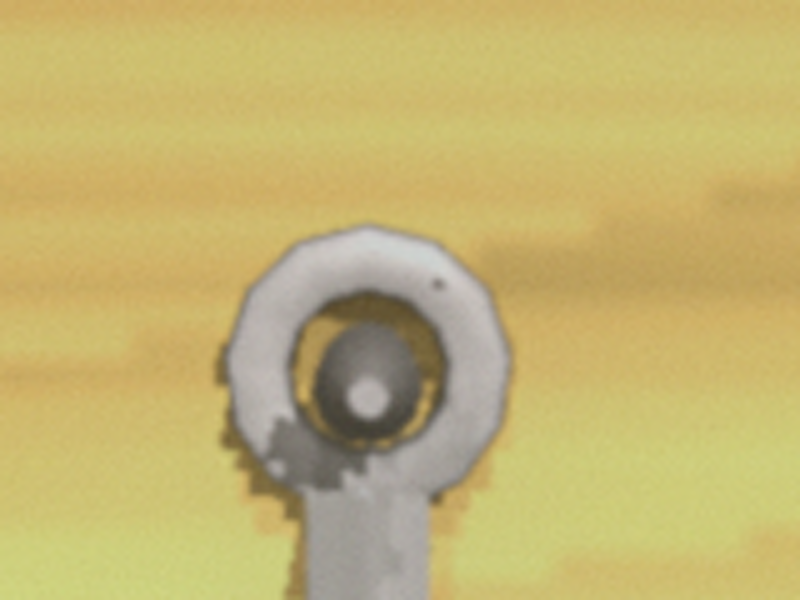

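```bash
python3 -m jog '[{"grip":1,"xyz":[0,-0.0005,0.001],"dr":[0,0,0]},{"grip":1,"xyz":[0,-0.0005,0.002],"dr":[0,0,0]},{"grip":1,"xyz":[0,-0.0005,0.002],"dr":[0,0,0]}]' 70
python3 - <<'E'
from h import *
s=stat()
E
```

```text
time: 14.0
eef_pos: [0.6055, 0.0922, 0.0785]
tcp_rot: [0.724, -0.638, 0.173, -0.196]
contact_force: [-0.2, 0.9, -0.7]
opening: 0.161
t14.00 tcp [0.6055 0.0922 0.0785] board [-57.1  -3.7   2.3] F [-0.2  0.9 -0.7] op 0.161 q [-0.05  0.12  2.15  0.26  0.36  1.18] dz [0.28 0.06 0.07]
```

```bash
python3 -m jog '[{"grip":1,"xyz":[0,0,0.001],"dr":[0,0,0]},{"grip":1,"xyz":[0,0,0.001],"dr":[0,0,0]},{"grip":1,"xyz":[0,0,0.001],"dr":[0,0,0]}]' 70
python3 - <<'E'
from h import *
s=stat()
E
```

```text
time: 14.25
eef_pos: [0.6058, 0.0923, 0.0781]
tcp_rot: [0.724, -0.638, 0.173, -0.196]
contact_force: [-4.5, -1.2, 4.9]
opening: 0.169
t14.25 tcp [0.6058 0.0923 0.0781] board [-57.1  -3.7   1.9] F [-4.5 -1.2  4.9] op 0.169 q [-0.05  0.12  2.15  0.26  0.36  1.18] dz [0.25 0.04 0.05]
```

Contact with the board at about 7 N along its normal. Releasing and retreating.

```bash
python3 -m jog '[{"grip":0.6,"xyz":[0,0,-0.0005],"dr":[0,0,0]},{"grip":0.6,"xyz":[0,0,-0.001],"dr":[0,0,0]},{"grip":0.6,"xyz":[0,0,-0.001],"dr":[0,0,0]},{"grip":0.6,"xyz":[0,0,-0.001],"dr":[0,0,0]},{"grip":0.6,"xyz":[0,0,-0.02],"dr":[0,0,0]},{"grip":0.6,"xyz":[0,0,-0.05],"dr":[0,0,0]},{"grip":0.6,"xyz":[0,0,-0.09],"dr":[0,0,0]},{"grip":0.6,"xyz":[0,0,-0.13],"dr":[0,0,0]},{"grip":0.6,"xyz":[0,0,-0.16],"dr":[0,0,0]},{"grip":0.6,"xyz":[0,0,-0.16],"dr":[0,0,0]}]'
python3 - <<'E'
from h import *
stat();snap("wrist","w16");snap("scene","s16");snap("top","t16");crop("s16","s16b",200,120,330,240,5);crop("w16","w16b",100,40,400,265,2.6)
E
```

```text
time: 15.08
eef_pos: [0.5275, 0.0821, 0.2235]
tcp_rot: [0.723, -0.637, 0.178, -0.199]
contact_force: [0.7, -0.2, 1.5]
opening: 0.403
t15.08 tcp [0.5275 0.0821 0.2235] board [-52.8  -3.9 167.3] F [ 0.7 -0.2  1.5] op 0.403 q [-0.09 -0.31  2.25  0.17  0.68  1.25] dz [ 0.98  0.19 -0.01]
```

View pics/w16b.png

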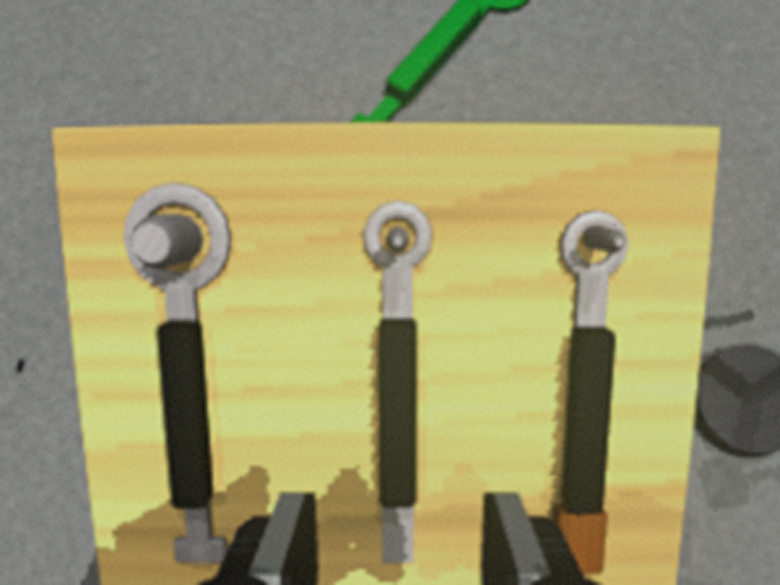

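View pics/s16b.png

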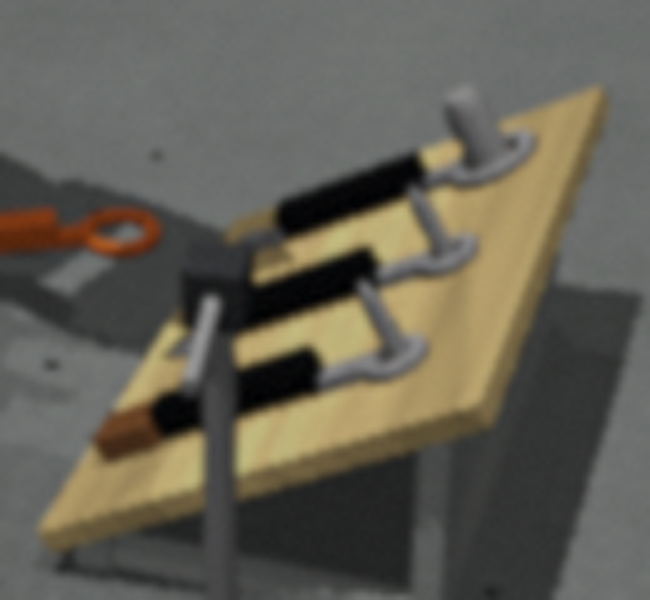

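View pics/t16.png

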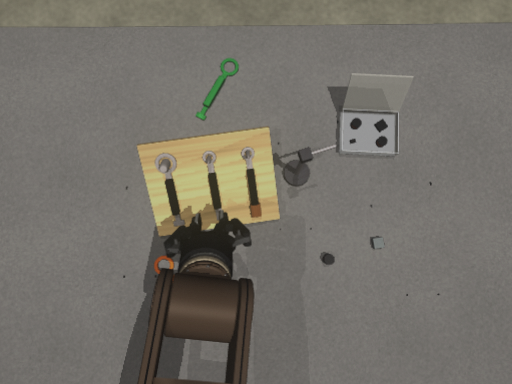

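```bash
python3 -m jog '[{"grip":0.6,"xyz":[0,0,-0.02],"dr":[0,0,0]},{"grip":0.6,"xyz":[0,0,-0.02],"dr":[0,0,0]},{"grip":0.6,"xyz":[0,0,-0.02],"dr":[0,0,0]},{"grip":0.6,"xyz":[0,0,-0.02],"dr":[0,0,0]},{"grip":0.6,"xyz":[0,0,-0.02],"dr":[0,0,0]},{"grip":0.6,"xyz":[0,0,-0.02],"dr":[0,0,0]}]'
python3 - <<'E'
from h import *
a=cv2.imread("pics/s16.png").astype(int);b=snap("scene","s17")[:,:,::-1].astype(int)
m=np.abs(a-b).sum(2)>60; print("changed px, tools area",m[135:185,250:320].sum())
t0=cv2.imread("pics/top0.png").astype(int);t1=snap("top","t17")[:,:,::-1].astype(int)
for n,(x0,y0,x1,y1) in dict(drum=(318,250,338,268),block=(370,235,386,251),stand=(275,145,340,190),brush=(240,145,266,218)).items(): print(n,(np.abs(t0-t1)[y0:y1,x0:x1].sum(2)>60).sum())
stat(); ctrl.sign_off()
E
```

```text
time: 15.73
eef_pos: [0.5156, 0.081, 0.2313]
tcp_rot: [0.724, -0.639, 0.172, -0.195]
contact_force: [-0.3, 0.1, 0.7]
opening: 0.401
changed px, tools area 21
drum 0
block 0
stand 0
brush 0
t15.83 tcp [0.5157 0.081  0.2319] board [-58.8  -3.5 180.4] F [ 0.1 -0.9 -0.6] op 0.398 q [-0.09 -0.34  2.25  0.16  0.72  1.26] dz [0.16 0.04 0.08]
the job is handed in; nothing more can be done
```

I moved the spanner from the thin peg to the thick peg, then hung the scraper by its eye on the freed thin peg. I pressed both down to the board, let go and backed the gripper away. I handed the job in at about 15.8 s, under the 64 s limit.

- **Final pictures:** the scene and wrist views show the spanner and scraper on their pegs, lying flat on the board.
- **Contact with the board:** the scraper met the board with about 7 N, read before I let go. For the spanner I relied on the height reading and the pictures, because I took no force reading after its last push.
- **Bystanders:** the drum choke, block choke, stand and brush showed no changed pixels against the first top picture.
- **One check not clean:** between the last two scene pictures, 21 pixels changed in the area of the tools. I took this to be the gripper's moving shadow and noise, but did not look into it further.
- **Camera disagreement:** the cameras disagreed by 2–3 mm, mostly along the slope. I lined up each eye with its peg within single pictures instead of relying on absolute positions.

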